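# Roll new facing strips home in a punching board

## Robot

A 6-joint arm with a two-finger parallel gripper is mounted at the origin on a cart in front of the work surface, level with it; the furniture and walls round the work are solid. World frame = base frame: x ahead of the robot, y to its left, z up, the work surface at z = 0. Lengths are in mm, angles in rad, forces in N, time in s.
With the tool pointing down it reaches from about 275 to 825 mm from the base axis. Payload 4.9 kg.
Tool frame: the origin (TCP) lies at the very end of the fingers, on their centre line; the grasp point (between the pads) lies 19 mm behind it; z points along the fingers, y is the line along which they close (so a half turn about z gives the same grasp; the last joint's range is limited). The gripper opens to 85 mm and grips with 20 to 120 N. Pads are 22 mm wide; open, the fingers measure 114 mm over their backs; the gripper's body (76 mm by 85 mm) begins 54 mm behind the grasp point. The pads swing forward as they close: fully open they stand 13 mm farther back than shut.
Start: joints at [-1.469, 0.326, -0.193, 1.052, 0, 1.437], TCP at [128.502, -534.795, 231.281] pointing down, gripper open.
Joint ranges: [-2.65, 2.65], [-0.97, 1.79], [-1.3, 1.35], [-1.93, 2.1], [-1.47, 1.37], [-3.14, 3.14]. Speed limits (rad/s): [2.57, 2.57, 3.14, 3.14, 3.14, 3.14].

## Interface

Orientations are given as [roll, pitch, yaw] about the fixed x, y, z axes, in that order (R = Rz(yaw) Ry(pitch) Rx(roll)).
In Python, from bench import bot, solve_ik, imaging gives the robot as it stands. Calls block until the motion is done:
- bot.move_ptp(position, orientation): joint-space move of the TCP to a pose.
- bot.movel(position, rot=None, max_speed=150, threshold=None): straight line of the TCP; rot=None keeps the orientation; max_speed is the mean speed in mm/s. With threshold (N) it stops when the force on the tool has changed by that much, and returns True; else False.
- bot.move_j(angles): joint-space move.
- bot.grip(opening, effort=None): opening from 0.0 (shut) to 1.0 (fully open); effort is the grip in N (None keeps the last); returns when the fingers have stopped.
- bot.dwell(seconds).
- solve_ik(position, orientation): joint angles nearest the present ones, or None.
- bot.get_state(): the state.
- imaging.capture(name): name is "scene" or "top" or "wrist"; returns the picture (384x512x3 uint8, blue, green, red); there is no depth.
- imaging.camera_model(name): a dict with "K" (3x3 intrinsics, pixels), "position" and "rotation" of the camera in the world. Camera axes: x right, y up, looking along -z (the intrinsics and any distortion apply to the point x, -y, -z); pixel columns grow to the right and rows downward; lengths in mm; the calibration is good to about 2 mm. A picture is of the moment at which its call begins: read the wrist's pose just before it. camera_model takes no time and is no camera call; for the wrist camera it gives the pose at the moment of the call.
A pose or a line that the arm cannot do raises bot.IKError and nothing moves.
- bot.sign_off(): hands the job in; it is judged then, once.
The state is a dict: "t": time; "qpos": joint angles; "joint_velocities": joint speeds; "effort": joint torques, N m; "tcp_pos": TCP position; "orientation": TCP orientation; "contact_force": force on the tool from outside, world axes, zero at the start; "wrist_torque": the same for the moment, N m; "opening": opening from 0.0 (shut) to 1.0 (fully open); "gripper_force": force on a finger pad.
Only numpy, scipy, OpenCV 4.12 (cv2) and the standard library are available. Lean on these libraries where they do the work, as an engineer would, in place of code of your own. Each camera call takes 0.05 s, during which the arm holds its last target. There are 200 camera calls.

## Task

The five new facing strips have only been started in the punching board and stand proud. Take the hand roller from its stand and roll it across all five with a firm, even push until every strip is flush, in one go without lifting the roller off part-way and never bearing down with more than 28 N, which would bruise the faces; do not push them with the gripper. Then hang the roller back in its stand, upright, and leave the other things on the bench alone.

Things in the scene. Friction and masses are not known exactly. Their poses are not given: they have to be found in the camera images.
- board: Punching board, fixed on levelling feet, its underside 4 to 12 mm above the bench: dark wooden bed 120 (own x) x 196 (own y) x 26 high; origin at the centre of its underside. Five white strips lie across it, each 92 along x and 27 along y, at y = -56, -28, 0, 28, 56 mm. At each y end a bare wooden landing, y = -98 to -70 and 70 to 98. The roller is rolled along y, from either end.
- board_top (a point): Centre of the board, at z = 26 mm: the height of the wooden rim and landings and of strips that are home. Axes as the board's.
- strip1 (a joint): How far the strip at the board's y = -56 mm stands proud, m: 0 = flush, on a hard stop. Starts 2.5 to 3.5 mm proud. A tight fit: each strip moves down only under some 11 to 13 N, without tipping, and stays where it is left.
- strip2 (a joint): The same, for the strip at y = -28 mm.
- strip3 (a joint): The same, for the strip at y = 0.
- strip4 (a joint): The same, for the strip at y = 28 mm.
- strip5 (a joint): The same, for the strip at y = 56 mm.
- stand: Wooden stand of the roller, fixed to the bench: base 132 (own x) x 74 (own y) x 10, origin at the centre of its underside; two upright cheeks, 14 thick, their inner faces 88 apart, each with a notch 44 wide (along y) whose floor is 58 mm high, between horns that rise to 67.5 mm.
- stand_seat (a point): Point midway between the two notch floors, z = 58 mm in the stand: the roller's origin lies here when it hangs in the stand. Axes as the stand's.
- roller: Hand roller, 0.25 to 0.42 kg: a steel cross bar 112 (own x) x 32 (y) x 7, whose ends rest in the stand's notches; origin at the centre of the bar's underside, z up. Above the bar a wooden palm grip, 46 (x) x 26 (y), from z = 11 to 61 mm, to be pinched across its 26 mm from above. Either way round fits the stand.
- drum_bottom (a point): Lowest point of the roller's black rubber drum, z = -44 mm in the roller's frame. The drum, 40 diameter x 60 wide, turns freely in a fork 79 wide (x) below the bar, its axle along the roller's x at z = -24 mm, so the roller rolls along its own y.
- wedge: Bystander: hardwood wedge 30x85x24, to be left alone; origin under its centre.
- coupling: Bystander: nickel tube coupling 19x42x17, to be left alone.
- knee_joint: Bystander: steel orthosis bar 26x200x12, to be left alone.
- tin: Bystander: low round tin 65x65x27, to be left alone.
- trim_tool: Bystander: battery trimmer 32x143x30, to be left alone.
- old_strip1: Bystander: worn grey strip 92x27x10 taken out of the board, to be left alone.
- old_strip2: Bystander: another worn grey strip, to be left alone.
- tape: Bystander: roll of tape 90x90x25, to be left alone.
- hammer: Bystander: hammer 100x247x23, to be left alone.
Mind the look-alikes: they are no part of the job. What is shaped like the roller but blue is not meant.

How it is judged (in metres and radians):
On the way, in this order (a step that is already met when the one before it is completed fails the run):
1. the roller has been lifted out of its stand (distance between roller and stand_seat above 0.06 m), for 0.1 s.
2. all five strips are flush to within 1.5 mm (value of joint each of strip1, strip2, strip3, strip4, strip5 below 0.0015 m), for 0.1 s.
At the end, for the whole second after the job is handed in: All five strips stand less than 1.5 mm proud; the roller hangs in its stand with its origin within 10 mm of the seat point and no more than 3 mm above it, upright to 0.1 rad, at rest (all of step 2 and distance between roller and stand_seat below 0.01 m and z of roller in the frame of stand_seat below 0.003 m and angle between roller's own z axis and vertical below 0.1 rad and linear speed of roller below 0.02 m/s); the robot touches nothing.
It fails at once if the roller bears on the board or its strips with more than 28 N (contact force between roller and board above 28 N).
It fails at once if the roller is lifted more than 15 mm above the flush level while some strips are home and others are not (z of drum_bottom in the frame of board_top above 0.015 m and value of joint any of strip1, strip2, strip3, strip4, strip5 below 0.0015 m and value of joint any of strip1, strip2, strip3, strip4, strip5 above 0.0015 m).
It fails at once if the gripper itself pushes on the board or its strips (over 2 N) (contact force between any of the fingers, the arm and board above 2 N).
It fails at once if another thing on the bench is shifted by more than 30 mm (distance of any of wedge, coupling, knee_joint, tin, trim_tool, old_strip1, old_strip2, tape, hammer from where it was at the start of the episode above 0.03 m).
It also fails if it takes over 72 s, if anything falls off the work surface, if the arm or the gripper's body presses on something with over 40 N, if the wrist force passes 120 N, or if a joint passes its speed limit or range.

## Working session

There is one attempt and no reset: what is moved stays moved. The work goes in short steps, each a Python script; the robot and the scene stay as the last script left them, time stands still between calls to the robot, and variables do not carry over. Pictures are saved under pics/ and viewed, at most 10 in all, crops included, and the job is handed in when it is done.

```bash
mkdir -p pics; ls; python3 - <<'E'
from bench import bot, imaging
import cv2, numpy as np
for n in ["scene","top"]:
    im=imaging.capture(n); cv2.imwrite(f"pics/{n}0.png",im)
    m=imaging.camera_model(n); print(n,{k:(np.round(v,3).tolist() if hasattr(v,'__len__') and not isinstance(v,str) else v) for k,v in m.items()})
a=cv2.imread("pics/top0.png");cv2.imwrite("pics/top0b.png",cv2.resize(a,(800,600),interpolation=cv2.INTER_CUBIC))
a=cv2.imread("pics/scene0.png");cv2.imwrite("pics/scene0b.png",cv2.resize(a,(800,600),interpolation=cv2.INTER_CUBIC))
print(bot.get_state())
E
```

```text
pics
scene {'K': [[457.446, 0.0, 263.28], [0.0, 457.446, 189.18], [0.0, 0.0, 1.0]], 'position': [-91.108, 776.61, 977.171], 'rotation': [0.808, 0.022, -2.449]}
top {'K': [[442.662, 0.0, 253.055], [0.0, 442.662, 186.16], [0.0, 0.0, 1.0]], 'position': [300.704, 33.509, 1659.189], 'rotation': [0.135, 0.001, -1.585]}
{'t': 0.1, 'qpos': array([-1.46918145e+00,  3.26869101e-01, -1.93467856e-01,  1.05204073e+00,
       -5.24206336e-06,  1.43664957e+00]), 'joint_velocities': array([-0.00075738, -0.00170851,  0.00393195,  0.001034  ,  0.00085226,
       -0.0025458 ]), 'effort': array([ 8.94389286e-04, -4.44240439e+01,  2.63037711e+01,  7.85087293e-03,
       -1.05981901e-04, -5.84710520e-06]), 'tcp_pos': array([ 128.45487371, -534.24485914,  230.58660754]), 'orientation': array([-3.14002480e+00, -2.06303692e-04,  2.35761479e-01]), 'contact_force': array([ 0.03760031,  0.62223942, -0.49971287]), 'wrist_torque': array([0.03085058, 0.00036707, 0.00834198]), 'gripper_force': 0.0, 'opening': 0.9980989224560146}
```

View pics/top0b.png

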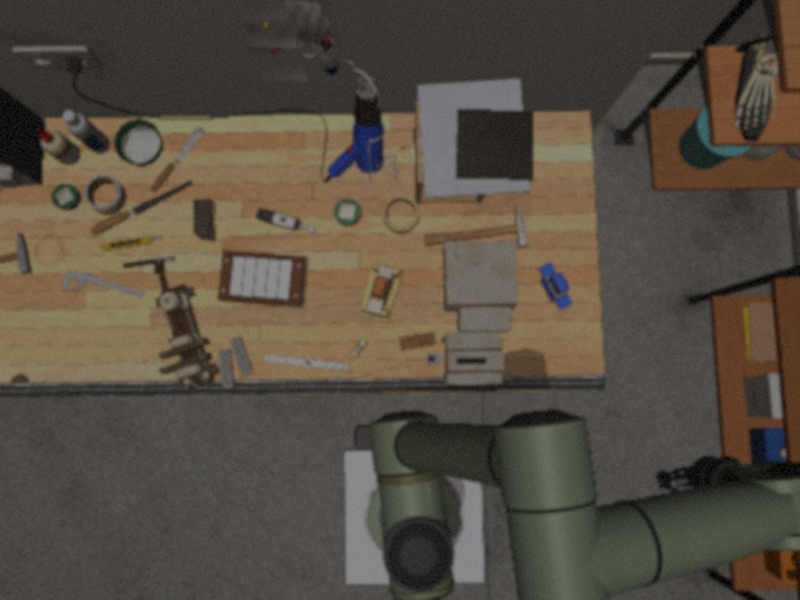

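View pics/scene0b.png

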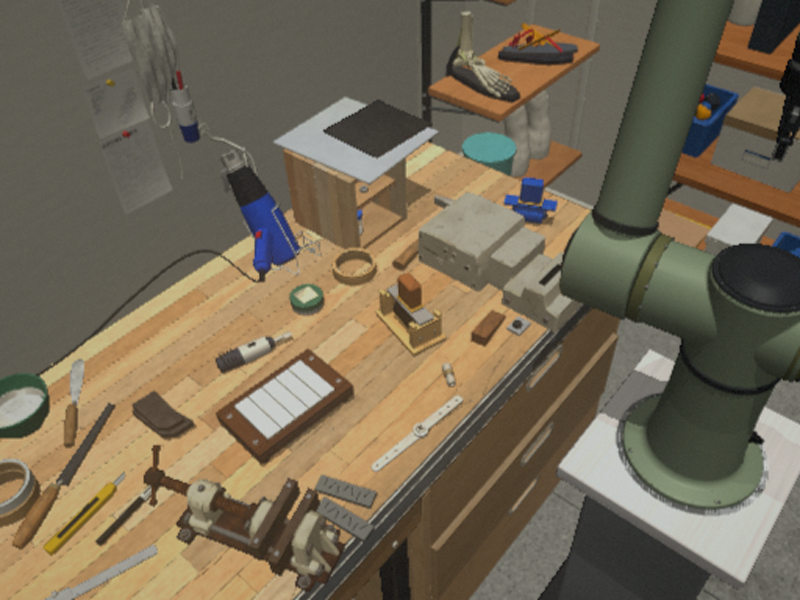

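Candidates for the roller: the brown-grip roller in the wooden stand (top view 381,290; scene view 410,310) and the blue look-alike with no stand (555,287 / 530,200). By the description I choose the first. The board with its white strips is at (262,278).

```bash
cat > h.py <<'E'
import numpy as np, cv2
from scipy.spatial.transform import Rotation as Rn
from bench import bot, solve_ik, imaging
def ray(m,px,z):
    """pixel(s) -> world points on the plane at height z"""
    u=cv2.undistortPoints(np.float64(px).reshape(-1,1,2),np.float64(m["K"]),None).reshape(-1,2)
    R=np.array(m["rotation"],float); R=R if R.shape==(3,3) else Rn.from_euler("xyz",R).as_matrix()
    d=np.c_[u[:,0],-u[:,1],-np.ones(len(u))]@R.T; p=np.array(m["position"],float)
    return p+d*((z-p[2])/d[:,2])[:,None]
def proj(m,P):
    R=Rn.from_euler("xyz",m["rotation"]).as_matrix()
    c=(np.atleast_2d(P)-m["position"])@R; K=np.array(m["K"])
    return np.c_[K[0,2]+K[0,0]*c[:,0]/-c[:,2],K[1,2]-K[1,1]*c[:,1]/-c[:,2]]
def cap(name):
    m=imaging.camera_model(name); return imaging.capture(name),m
E
python3 - <<'E'
from h import *
m=imaging.camera_model("top"); s=512/800
f=lambda px,z:np.round(ray(m,np.array(px)*s,z)[:,:2],0).tolist()
print("base check",(proj(m,[0,0,0])/s).round())
print("grip",f([381,285],119),"strips",f([262,278],37))
print("stand corners",f([[376,265],[402,270],[388,317],[362,309]],10))
print("board corners",f([[224,252],[307,255],[304,306],[219,300]],32))
w=imaging.camera_model("wrist"); st=bot.get_state()
R=Rn.from_euler("xyz",st["orientation"]); print("cam in tool",R.inv().apply(np.array(w["position"])-st["tcp_pos"]).round(1),(R.inv()*Rn.from_euler("xyz",w["rotation"])).as_matrix().round(2).tolist(),np.array(w["K"]).round(0).tolist())
E
```

```text
base check [[412. 516.]]
grip [[524.0, 64.0]] strips [[557.0, 348.0]]
stand corners [[589.0, 78.0], [576.0, 15.0], [463.0, 50.0], [483.0, 113.0]]
board corners [[622.0, 441.0], [612.0, 242.0], [489.0, 249.0], [506.0, 450.0]]
cam in tool [  78.5   -1.  -142.4] [[0.0, 0.95, 0.3], [1.0, -0.0, 0.0], [0.0, 0.3, -0.95]] [[318.0, 0.0, 256.0], [0.0, 318.0, 195.0], [0.0, 0.0, 1.0]]
```

```bash
python3 - <<'E'
from h import *
import json
for n,p,y in [("board",[557,348,330],-0.06),("stand",[527,64,300],-0.31)]:
    bot.move_ptp(p,[np.pi,0,y]); bot.dwell(0.3)
    im,m=cap("wrist"); cv2.imwrite(f"pics/{n}1.png",im)
    json.dump({k:np.array(v).tolist() for k,v in m.items()},open(f"{n}1.json","w"))
s=bot.get_state(); print(s["t"],s["tcp_pos"],s["orientation"],s["qpos"].round(2),s["contact_force"])
a=[cv2.imread(f"pics/{n}1.png") for n in("board","stand")]
cv2.imwrite("pics/both1.png",cv2.resize(np.vstack(a),None,fx=.78,fy=.78,interpolation=cv2.INTER_AREA))
E
```

```text
5.3417 [527.14529217  64.6768997  299.90482304] [-3.14159082e+00  1.12692826e-04 -3.08740310e-01] [-0.02  0.25 -0.11  1.2   0.   -2.85] [-0.5892573  -0.00934506  0.41616622]
```

View pics/both1.png

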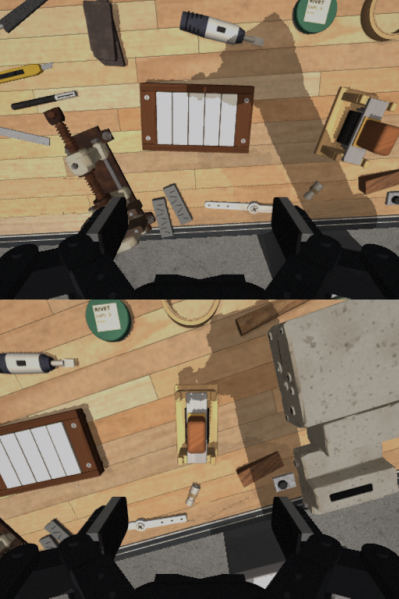

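The top panel (wrist view over the board) shows the board with its five strips at (198,118) of the panel. The bottom panel shows the brown-grip roller in its stand at (197,425), with nothing else close to it. I'll check it in a close crop.

```bash
python3 - <<'E'
from h import *
import json
B=cv2.imread("pics/board1.png");S=cv2.imread("pics/stand1.png")
a=cv2.resize(S[90:230,200:310],None,fx=4,fy=4,interpolation=cv2.INTER_CUBIC)
cv2.imwrite("pics/crop1.png",a)
m=json.load(open("board1.json"))
hsv=cv2.cvtColor(B,cv2.COLOR_BGR2HSV)
w=((hsv[...,1]<60)&(hsv[...,2]>110)).astype(np.uint8); w[:, :170]=0;w[:,330:]=0;w[:95]=0;w[205:]=0
w=cv2.morphologyEx(w,cv2.MORPH_CLOSE,np.ones((5,5)))
c=max(cv2.findContours(w,0,2)[0],key=cv2.contourArea); 
for z in (33,37,41):
    P=ray(m,c.reshape(-1,2)+0.0,z)[:,:2].astype(np.float32); print(z,cv2.minAreaRect(P))
m=json.load(open("stand1.json")); hsv=cv2.cvtColor(S,cv2.COLOR_BGR2HSV)
g=((hsv[...,0]<14)&(hsv[...,1]>120)&(hsv[...,2]>60)).astype(np.uint8); g[:,:230]=0;g[:,285:]=0;g[:100]=0;g[230:]=0
g=cv2.morphologyEx(g,cv2.MORPH_OPEN,np.ones((3,3)));c=max(cv2.findContours(g,0,2)[0],key=cv2.contourArea)
print(cv2.boundingRect(c)); 
P=ray(m,c.reshape(-1,2)+0.0,119)[:,:2].astype(np.float32);print(cv2.minAreaRect(P))
y=((hsv[...,0]>14)&(hsv[...,0]<30)&(hsv[...,1]>90)).astype(np.uint8)*255
cv2.imwrite("pics/hsvcrop.png",cv2.resize(y[90:230,200:310],None,fx=4,fy=4))
E
```

```text
33 ((558.4447631835938, 355.64898681640625), (141.5303497314453, 94.35183715820312), 84.8530044555664)
37 ((559.1437377929688, 355.54718017578125), (140.24197387695312, 93.49292755126953), 84.85298919677734)
41 ((559.8427734375, 355.4454345703125), (138.9535675048828, 92.63406372070312), 84.85302734375)
(239, 155, 25, 41)
((526.7947387695312, 72.04436492919922), (24.83308219909668, 43.14445877075195), 72.74735260009766)
```

View pics/crop1.png

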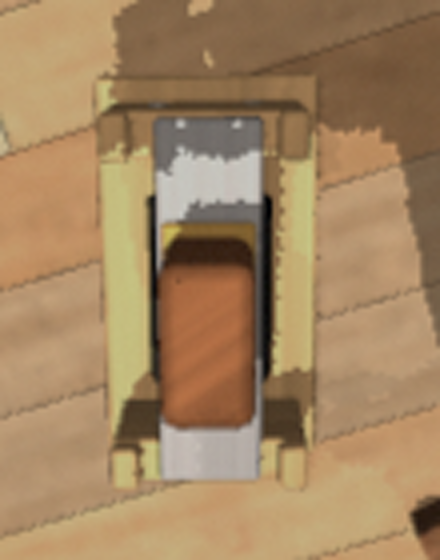

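The crop confirms it: brown palm grip, steel bar and black drum, in the wooden notched stand. The grip centre is about (526.8, 72.0) and its yaw about -0.30. I'll grasp and lift.

```bash
python3 - <<'E'
from h import *
o=[np.pi,0,-0.301]; x,y=526.8,72.0
def p(t):
    s=bot.get_state(); print(t,round(s["t"],2),s["tcp_pos"].round(2),s["contact_force"].round(2),s["wrist_torque"].round(2),round(s["opening"],3),round(float(s["gripper_force"]),1))
bot.move_ptp([x,y,160],o); p("above")
print(bot.movel([x,y,78],max_speed=100,threshold=6)); p("down")
bot.grip(0.0,80); bot.dwell(.2); p("grip")
bot.movel([x,y,180],max_speed=120); bot.dwell(.4); p("lift")
im,m=cap("wrist"); cv2.imwrite("pics/lift.png",im)
im,m=cap("scene"); cv2.imwrite("pics/lift_s.png",cv2.resize(im[120:300,180:400],None,fx=3,fy=3))
E
```

```text
above 5.96 [527.49  72.07 160.83] [0.19 0.03 1.69] [ 0.03  0.   -0.06] 0.999 0.0
False
down 6.92 [527.48  72.01  78.71] [ 0.11  0.34 -0.04] [ 0.07 -0.03  0.04] 1.002 0.0
grip 7.7 [526.95  71.74  78.33] [-1.04 -1.82  5.59] [-0.32  0.25  0.05] 0.292 78.7
lift 9.1 [526.66  71.98 179.72] [-0.33  0.82 -2.83] [ 0.03 -0.04  0.06] 0.297 78.5
```

View pics/lift_s.png

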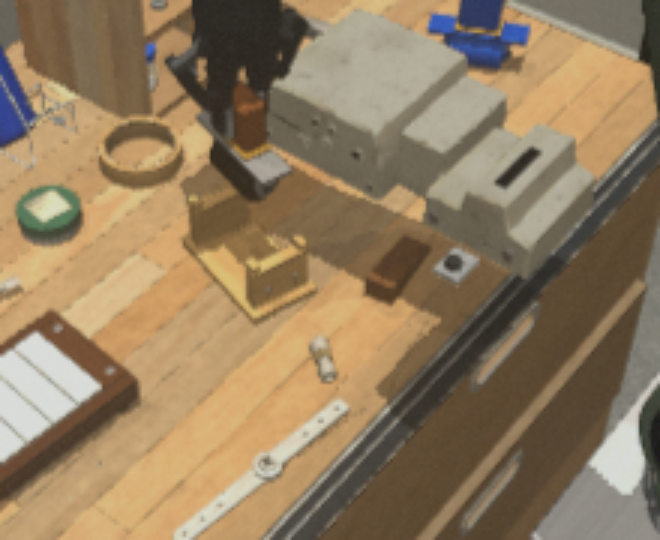

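The roller is lifted, upright and held squarely, and the stand stayed in place. Next I go to the -y landing and touch down gently.

```bash
cat >> h.py <<'E'
YB=-0.090; C=np.array([559.1,355.5]); O=[np.pi,0,YB]
def at(y,z): return [*(C+y*np.array([-np.sin(YB),np.cos(YB)])),z]
def fz(n=3):
    v=[]
    for _ in range(n): v.append(bot.get_state()["contact_force"]); bot.dwell(.02)
    return np.mean(v,0)
E
python3 - <<'E'
from h import *
bot.move_ptp(at(-87,180),O); bot.movel(at(-87,120),max_speed=80); bot.dwell(.5)
b=fz(5); np.save("base.npy",b); print("base",b.round(2))
print(bot.movel(at(-87,88),max_speed=8,threshold=3.5))
z=bot.get_state()["tcp_pos"]; f=fz(); print(z.round(2),(f-b).round(2),bot.get_state()["t"])
z0=z[2]
for k in range(4):
    bot.movel(at(-87,z0-.4*k),max_speed=5); f=fz()-b; s=bot.get_state(); print(round(z0-.4*k,2),s["tcp_pos"].round(2),f.round(2),round(s["t"],2))
    if f[2]>9: break
im,m=cap("scene"); cv2.imwrite("pics/land.png",cv2.resize(im[170:330,120:330],None,fx=3,fy=3,interpolation=cv2.INTER_CUBIC))
E
```

```text
base [ 0.3  -0.17 -3.87]
True
[551.31 268.93 101.59] [-0.7  -0.05  9.93] 13.8
101.59 [551.41 268.89 101.63] [0.04 0.17 6.64] 14.43
101.19 [551.48 268.93 101.62] [-0.74  0.29  8.59] 14.73
100.79 [551.52 269.04 101.57] [-1.37  0.22 10.68] 15.03
```

View pics/land.png

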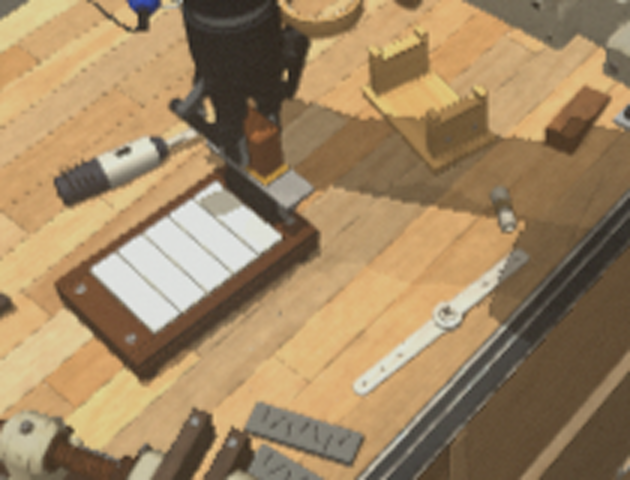

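```bash
python3 - <<'E'
from h import *
b=np.load("base.npy"); z=100.79; log=[]
for _ in range(3):
    z-=np.clip((16.5-(fz()-b)[2])/5*.7,-1,.8); bot.movel(at(-87,z),max_speed=5)
for y in np.arange(-83,68.1,4):
    f=(fz(2)-b); z-=np.clip((16.5-f[2])/5*.5,-.6,.5)
    bot.movel(at(y,z),max_speed=20)
    s=bot.get_state(); log.append((y,round(z,2),round(s["tcp_pos"][2],2),*f.round(1)))
print(s["t"]);print(*log,sep="\n")
im,m=cap("scene"); cv2.imwrite("pics/rolled.png",cv2.resize(im[170:330,120:330],None,fx=3,fy=3,interpolation=cv2.INTER_CUBIC))
E
```

```text
30.6
(np.float64(-83.0), np.float64(99.8), np.float64(101.49), np.float64(-3.0), np.float64(-0.2), np.float64(16.6))
(np.float64(-79.0), np.float64(99.77), np.float64(101.57), np.float64(-2.4), np.float64(1.1), np.float64(16.2))
(np.float64(-75.0), np.float64(100.07), np.float64(101.61), np.float64(-3.7), np.float64(-4.6), np.float64(19.4))
(np.float64(-71.0), np.float64(100.14), np.float64(101.58), np.float64(-3.3), np.float64(-3.7), np.float64(17.2))
(np.float64(-67.0), np.float64(99.9), np.float64(101.48), np.float64(-2.1), np.float64(-0.5), np.float64(14.1))
(np.float64(-63.0), np.float64(99.7), np.float64(101.47), np.float64(-2.5), np.float64(0.2), np.float64(14.5))
(np.float64(-59.0), np.float64(99.57), np.float64(101.45), np.float64(-2.6), np.float64(1.2), np.float64(15.2))
(np.float64(-55.0), np.float64(99.6), np.float64(101.46), np.float64(-2.6), np.float64(0.5), np.float64(16.8))
(np.float64(-51.0), np.float64(99.52), np.float64(101.52), np.float64(-2.2), np.float64(0.8), np.float64(15.7))
(np.float64(-47.0), np.float64(99.79), np.float64(101.54), np.float64(-3.2), np.float
[... 2448 characters left out ...]
p.float64(-4.2), np.float64(18.0))
(np.float64(45.0), np.float64(99.43), np.float64(101.5), np.float64(-1.5), np.float64(-0.5), np.float64(14.6))
(np.float64(49.0), np.float64(99.25), np.float64(101.49), np.float64(-1.8), np.float64(0.6), np.float64(14.7))
(np.float64(53.0), np.float64(99.12), np.float64(101.49), np.float64(-1.6), np.float64(1.1), np.float64(15.2))
(np.float64(57.0), np.float64(99.11), np.float64(101.48), np.float64(-1.5), np.float64(0.7), np.float64(16.4))
(np.float64(61.0), np.float64(99.01), np.float64(101.47), np.float64(-1.4), np.float64(1.2), np.float64(15.5))
(np.float64(65.0), np.float64(99.0), np.float64(101.46), np.float64(-2.0), np.float64(-0.2), np.float64(16.5))
```

View pics/rolled.png

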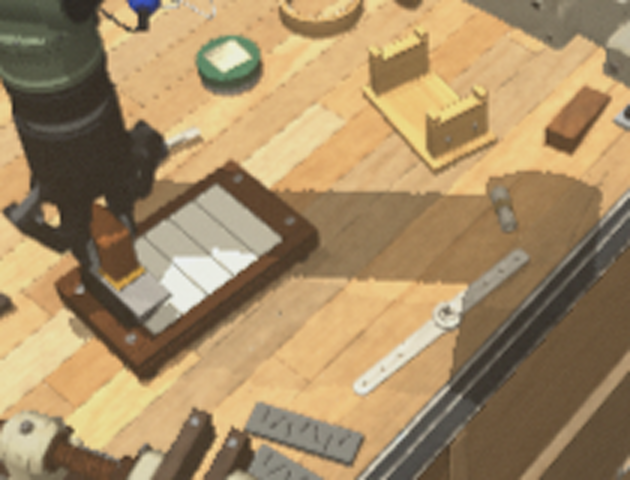

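Every strip took its bump and the tool stayed at the landing's level (101.5 mm) all the way, so all five are flush, with at most about 20 N. Now I return the roller.

```bash
python3 - <<'E'
from h import *
x,y=526.8,72.0; o=[np.pi,0,-0.301]
bot.movel(at(65,180),max_speed=100); bot.move_ptp([x,y,180],o); bot.movel([x,y,145],max_speed=80);bot.dwell(.4)
b=fz(); print(b.round(2),bot.get_state()["tcp_pos"].round(2),bot.get_state()["t"])
im,m=cap("wrist"); im0=cv2.imread("pics/lift.png")
im2,_=cap("scene")
cv2.imwrite("pics/ret.png",np.vstack([np.hstack([cv2.resize(i[60:330,160:350],None,fx=1.5,fy=1.5) for i in (im0,im)])[:300],cv2.resize(im2[140:250,210:310],None,fx=2.7,fy=2.7)[:297,:270].copy() if 0 else cv2.resize(im2[140:240,200:390],(570,300))]))
E
```

```text
[-0.08  0.66 -3.46] [526.91  71.99 145.22] 33.9583
```

View pics/ret.png

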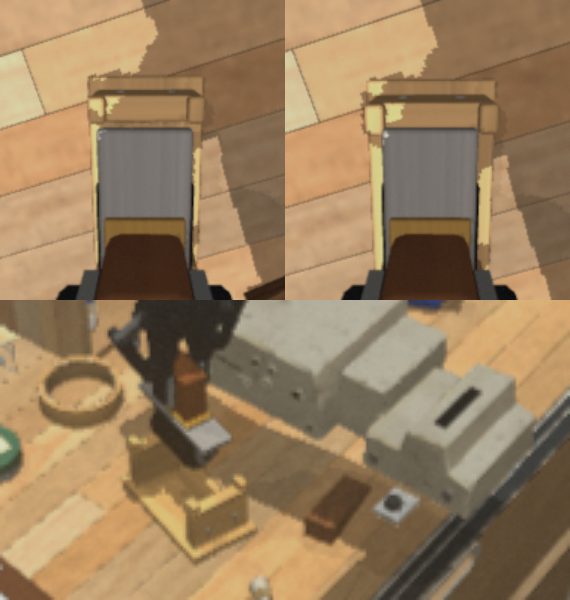

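The roller sits in the fingers exactly as it did after the lift (left and right panels match) and is centred between the cheeks, so I lower it.

```bash
python3 - <<'E'
from h import *
x,y=526.8,72.0
def p(t):
    s=bot.get_state(); print(t,round(s["t"],2),s["tcp_pos"].round(2),s["contact_force"].round(2),s["wrist_torque"].round(2))
bot.movel([x,y,90],max_speed=60); p("90")
print(bot.movel([x,y,75],max_speed=10,threshold=4)); p("seated")
bot.grip(0.5); bot.grip(1.0); bot.dwell(.2); p("open")
bot.movel([x,y,250],max_speed=120); bot.movel([x,y,300],max_speed=120); bot.dwell(.4); p("up")
im,m=cap("wrist"); cv2.imwrite("pics/end.png",im)
hsv=cv2.cvtColor(im,cv2.COLOR_BGR2HSV)
g=((hsv[...,0]<14)&(hsv[...,1]>120)&(hsv[...,2]>60)).astype(np.uint8); g[:,:230]=0;g[:,285:]=0;g[:100]=0;g[230:]=0
g=cv2.morphologyEx(g,cv2.MORPH_OPEN,np.ones((3,3)));c=max(cv2.findContours(g,0,2)[0],key=cv2.contourArea)
print(cv2.minAreaRect(ray(m,c.reshape(-1,2)+0.0,119)[:,:2].astype(np.float32)))
im2,_=cap("scene")
cv2.imwrite("pics/endc.png",np.hstack([cv2.resize(im[90:230,200:310],(440,560)),cv2.resize(im2[160:300,230:310],(320,560))]))
E
```

```text
90 35.12 [527.15  72.03  90.35] [ 0.53 -0.33 -3.88] [ 0.05 -0.   -0.01]
True
seated 36.21 [526.74  71.99  78.34] [-0.66 -0.73  4.98] [-0.01  0.01 -0.01]
open 37.23 [525.27  71.96  77.08] [-0.32 -0.25  0.71] [ 0.02  0.01 -0.  ]
up 39.78 [526.63  72.01 299.59] [-0.25 -0.16  0.8 ] [-0.01 -0.03  0.01]
((526.5762939453125, 73.50772857666016), (23.320634841918945, 43.882991790771484), 72.77177429199219)
```

View pics/endc.png

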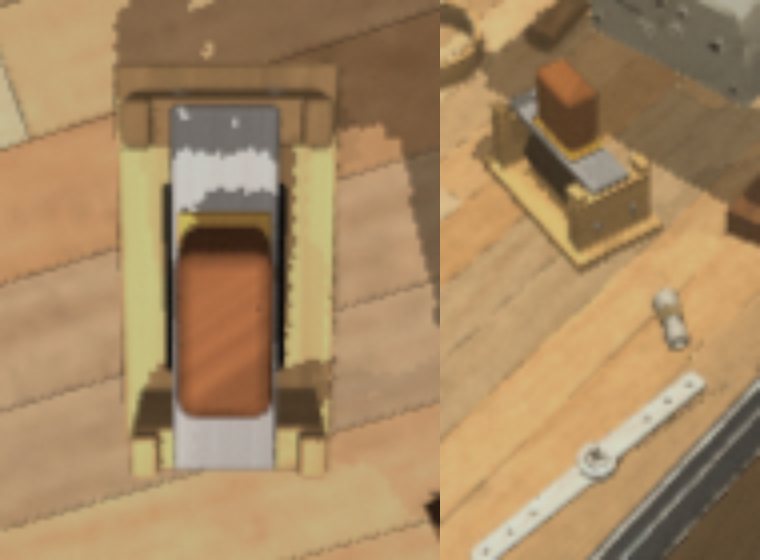

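The roller hangs in both notches, centred and upright, and it seated at the same height it was taken from (TCP 78.3 mm). I hand in.

```bash
python3 -c "
from bench import bot
print(bot.sign_off())"
```

```text
the job is handed in; nothing more can be done
None
```

The job is handed in: all five strips were rolled flush in one pass at about 20 N at most (sampled wrist force) and the roller hangs upright in its stand; the hand-in call returned no verdict.

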